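# Find the bayonet cap that fits a filter cell, key it and hold it home

### The job

Of the two blue knurled caps, which look alike, only one goes over the spigot of the steel filter cell: try them, and stand the one that does not fit upright on the bench. Turn the fitting cap, without forcing it, until the keyways hidden inside it drop over the three pins, then push it down against the spring until its rim sits fully home on the shoulder, leaving the petri dish, amber bottle and tape roll where they are. Finish while still gripping the cap and holding it pushed home: the spring lifts it if you let go.

Things in the scene. Friction and masses are not known exactly. Their poses are not given: they have to be found in the camera images.
- cap_a: One of two loose round caps, alike outside, open below, 48 mm high, 0.09 to 0.19 kg, standing on the rim. Origin: centre of the rim; z up along its axis. Grip it by the solid blue knurled band, 48 mm in diameter, 26 to 44 mm above the rim; below it a black skirt 44 mm in diameter, on top a steel port 15 mm in diameter, 4 mm high. Which of the two fits is not given.
- cap_b: The other cap. One cap has a plain bore of 19 mm: it stops on the spigot's top face, rim at 80 mm. The one that fits has a 30.4 mm bore, flat ceiling 26 mm up, and three straight keyways 120 degrees apart, 9 mm wide, from the rim up; unseen from outside, their angle to the cap's x axis differs each time and is not given. A turn of up to 120 degrees either way finds the pins.
- filter_cell: Fixed steel filter cell. Origin: centre of the underside of its base plate (110 x 110 x 12 mm, on the bench); z up along the spigot. Three radial pins 5 mm thick, 120 degrees apart, one towards its own +x, stand 4.5 mm out of the spigot, tops at 70 mm: the fitting cap, unkeyed, rests on them with its rim at 70 mm. A short outlet nipple, below the shoulder, points to +x.
- spigot_top (a point): Centre of the top face of the round spigot, 80 mm above the cell's underside; z up. The spigot is 28 mm in diameter, chamfered over its top 4 mm, and rises from the shoulder. It centres the fitting cap, which drops when its keyways are within about 0.12 rad of the pins.
- shoulder (a point): Centre of the flat shoulder, 49 mm in diameter, 58 mm above the cell's underside, at the foot of the spigot. The cap's rim sits on it when home, 12 mm below where an unkeyed cap rests.
- plunger (a joint): White spring plunger 16 mm in diameter in the middle of the spigot, standing 10 mm above its top. 0 = up, grows (m) as it is pressed. A keyed cap's ceiling meets it when the rim is 6 mm above the shoulder, and has pressed it in by 0.006 m when home. The spring pushes with 3 N at 0 and 10 N at home, so a cap let go rises again.
- petri_dish: Closed beige petri dish, about 86 mm across and 15 mm high, loose on the bench; bystander. Origin: centre of its underside.
- amber_bottle: Brown reagent bottle with black cap, 54 mm in diameter, 94 mm high, loose; bystander. Origin: centre of its underside.
- tape: Yellow tape roll lying flat, 94 mm across, 19 mm high, loose; bystander. Origin: centre of its underside.
Things that resemble listed ones, but are neither listed nor needed, are in the scene too. Leave any brown or white look-alike of the cap_a alone.

How it is judged (in metres and radians):
On the way, in this order (a step that is already met when the one before it is completed fails the run):
1. the fitting cap is put over the spigot, its rim down to the level of the pins, upright (((horizontal distance between cap_a and spigot_top below 0.004 m and z of cap_a in the frame of filter_cell below 0.075 m and angle between cap_a's own z axis and vertical below 0.15 rad) or (horizontal distance between cap_b and spigot_top below 0.004 m and z of cap_b in the frame of filter_cell below 0.075 m and angle between cap_b's own z axis and vertical below 0.15 rad))).
2. the cap is keyed and pushed home on the shoulder (((horizontal distance between cap_a and spigot_top below 0.003 m and z of cap_a in the frame of filter_cell below 0.0597 m and value of joint plunger above 0.0043 m) or (horizontal distance between cap_b and spigot_top below 0.003 m and z of cap_b in the frame of filter_cell below 0.0597 m and value of joint plunger above 0.0043 m))), for 0.2 s.
At the end, for the whole second after the job is handed in: Fingers still hold the fitting cap with over 2 N: rim below 59.7 mm over the cell's underside (shoulder at 58), within 3 mm of the spigot's axis and 0.08 rad of upright, plunger in by over 4.3 mm, at rest; the other cap stands on the bench within 0.1 rad of upright (((horizontal distance between cap_a and spigot_top below 0.003 m and z of cap_a in the frame of filter_cell below 0.0597 m and value of joint plunger above 0.0043 m and angle between cap_a's own z axis and vertical below 0.08 rad and contact force between the fingers and cap_a above 2 N and linear speed of cap_a below 0.02 m/s and height (world z) of cap_b below 0.005 m and angle between cap_b's own z axis and vertical below 0.1 rad) or (horizontal distance between cap_b and spigot_top below 0.003 m and z of cap_b in the frame of filter_cell below 0.0597 m and value of joint plunger above 0.0043 m and angle between cap_b's own z axis and vertical below 0.08 rad and contact force between the fingers and cap_b above 2 N and linear speed of cap_b below 0.02 m/s and height (world z) of cap_a below 0.005 m and angle between cap_a's own z axis and vertical below 0.1 rad))); the arm keeps its last pose, push and grip.
It fails at once if the petri dish is moved more than 3 cm (distance of petri_dish from where it was at the start of the episode above 0.03 m).
It fails at once if the amber bottle is moved more than 3 cm (distance of amber_bottle from where it was at the start of the episode above 0.03 m).
It fails at once if the tape roll is moved more than 3 cm (distance of tape from where it was at the start of the episode above 0.03 m).
It fails at once if a cap is forced onto the cell with more than 60 N (contact force between any of cap_a, cap_b and filter_cell above 60 N).
It also fails if it takes over 64 s, if anything falls off the work surface, if the arm or the gripper's body presses on something with over 40 N, if the wrist force passes 120 N, or if a joint passes its speed limit or range.

### The arm

A 6-joint arm with a two-finger parallel gripper is mounted at the origin on a cart in front of the work surface, level with it; the furniture and walls round the work are solid. World frame = base frame: x ahead of the robot, y to its left, z up, the work surface at z = 0. Lengths are in mm, angles in rad, forces in N, time in s.
With the tool pointing down it reaches from about 325 to 875 mm from the base axis. Payload 4.4 kg.
Tool frame: the origin (TCP) lies on the centre line of the jaws, within the pads' length; the fingertips stand ahead of it and the grasp point (between the pads) lies 6 mm ahead of it (ctrl.tcp_to_tips is the z of the fingertips in the tool frame, in mm); z points along the fingers, y is the line along which they close (so a half turn about z gives the same grasp; the last joint's range is limited). The gripper opens to 85 mm and grips with 20 to 120 N. Pads are 22 mm wide; open, the fingers measure 114 mm over their backs; the gripper's body (76 mm by 85 mm) begins 54 mm behind the grasp point. The pads swing forward as they close: fully open they stand 13 mm farther back than shut.
Start: joints at [1.093, 0.207, 1.542, -0, 1.393, -0.15], TCP at [185.137, 544.382, 232.482] pointing down, gripper open.
Joint ranges: [-2.73, 2.73], [-0.86, 2.22], [0.23, 2.46], [-1.11, 4.25], [0.08, 2.63], [-2.82, 2.82]. Speed limits (rad/s): [2.79, 2.79, 3.14, 3.14, 3.14, 3.14].

### API

Orientations are given as a 3x3 rotation matrix whose columns are the frame's x, y, z axes.
In Python, from plant import ctrl, sensors, optics gives the robot as it stands. Calls block until the motion is done:
- ctrl.move_ptp(position, orientation): joint-space move of the TCP to a pose.
- ctrl.move_l(position, rot=None, vel=150, threshold=None): straight line of the TCP; rot=None keeps the orientation; vel is the mean speed in mm/s. With threshold (N) it stops when the force on the tool has changed by that much, and returns True; else False.
- ctrl.set_joints(angles): joint-space move.
- ctrl.gripper_to(opening, force=None): finger opening in mm; force is the grip in N (None keeps the last); returns when the fingers have stopped.
- ctrl.hold(seconds).
- ctrl.solve_ik(position, orientation): joint angles nearest the present ones, or None.
- sensors.read_state(): the state.
- optics.grab_frame(name): name is "side" or "top" or "wrist"; returns (picture, depth): 384x512x3 uint8, red, green, blue; 384x512 float32, mm along the optical axis (not along the pixel's ray), 0 where there is no reading.
- optics.camera_params(name): a dict with "mtx" (3x3 intrinsics, pixels), "R" (3x3) and "t" (3): a world point X has camera coordinates R X + t; the wrist camera has in their place "T_tool_cam" (4x4, takes a point from camera to tool coordinates, whose origin is the TCP and whose axes are the flange's). Camera axes: x right, y down, z forward; pixel columns grow to the right and rows downward; lengths in mm; the calibration is good to about 2 mm. A picture is of the moment at which its call begins: read the wrist's pose just before it. camera_params takes no time and is no camera call.
A pose or a line that the arm cannot do raises ctrl.MotionError and nothing moves.
- ctrl.finish_job(): hands the job in; it is judged then, once.
The state is a dict: "t": time; "q": joint angles; "qvel": joint speeds; "tau": joint torques, N m; "eef_pos": TCP position; "eef_rot": TCP orientation; "force": force on the tool from outside, world axes, zero at the start; "wrist_torque": the same for the moment, N m; "grip_width": finger opening in mm; "grasp_force": force on a finger pad.
Only numpy, scipy, OpenCV 4.12 (cv2) and the standard library are available. Lean on these libraries where they do the work, as an engineer would, in place of code of your own. Each camera call takes 0.05 s, during which the arm holds its last target. There are 200 camera calls.

## Working session

There is one attempt and no reset: what is moved stays moved. The work goes in short steps, each a Python script; the robot and the scene stay as the last script left them, time stands still between calls to the robot, and variables do not carry over. Pictures are saved under pics/ and viewed, at most 10 in all, crops included, and the job is handed in when it is done.

```bash
ls; mkdir -p pics; python3 - <<'E'
from plant import ctrl,sensors,optics
import cv2,numpy as np
for n in("top","side"):
    im,d=optics.grab_frame(n); np.savez(f"pics/{n}0.npz",im=im,d=d)
    cv2.imwrite(f"pics/{n}0.png",im[:,:,::-1])
    p=optics.camera_params(n); print(n,p["mtx"].tolist(),np.round(p["R"],3).tolist(),p["t"])
print(optics.camera_params("wrist"),ctrl.tcp_to_tips,sensors.read_state())
E
```

```text
pics
top [[369.7304519543686, 0.0, 253.33356861861606], [0.0, 369.7304519543686, 191.25026880928942], [0.0, 0.0, 1.0]] [[0.002, -1.0, 0.031], [-0.99, -0.006, -0.138], [0.138, -0.031, -0.99]] [ 82.5628     469.87841734 877.78882743]
side [[463.7809327890733, 0.0, 257.6025736078849], [0.0, 463.7809327890733, 200.6985746876781], [0.0, 0.0, 1.0]] [[-0.946, 0.324, 0.017], [0.144, 0.468, -0.872], [-0.291, -0.822, -0.49]] [ 413.96781435  -72.4636551  1247.48234847]
{'mtx': array([[333.605636  ,   0.        , 258.9095491 ],
       [  0.        , 333.605636  , 191.74196313],
       [  0.        ,   0.        ,   1.        ]]), 'T_tool_cam': array([[ 1.93533073e-04, -9.61756601e-01, -2.73905463e-01,
         6.86319926e+01],
       [ 9.99999413e-01,  4.78133761e-04, -9.72289265e-04,
        -6.33701331e-01],
       [ 1.06606907e-03, -2.73905114e-01,  9.61756129e-01,
        -1.41397480e+02],
       [ 0.00000000e+00,  0.00000000e+00,  0.00000000e+00,
         1.00000000e+00]])} 25.0 {'t': 0.1, 'q': array([ 1.09247893e+00,  2.07389788e-01,  1.54282879e+00,  3.24206740e-06,
        1.39350262e+00, -1.50503441e-01]), 'qvel': array([-0.00010887, -0.00078318, -0.00245171, -0.00053625,  0.00042444,
       -0.00090087]), 'tau': array([ 4.83052681e-04, -3.84090900e+01, -2.92550737e+01, -9.03186083e-05,
        4.72181375e-03, -8.32749890e-06]), 'eef_pos': array([184.82555409, 543.75686978, 231.40224888]), 'eef_rot': array([[-9.46748111e-01,  3.21973677e-01, -9.82573923e-04],
       [ 3.21975015e-01,  9.46746283e-01, -1.88819329e-03],
       [ 3.22299675e-04, -2.10400768e-03, -9.99997735e-01]]), 'force': array([-0.04622198,  0.29156089,  0.68690183]), 'wrist_torque': array([-0.02754539,  0.01910755, -0.00542522]), 'grasp_force': 0.0, 'grip_width': 85.65450040701671}
```

View pics/top0.png

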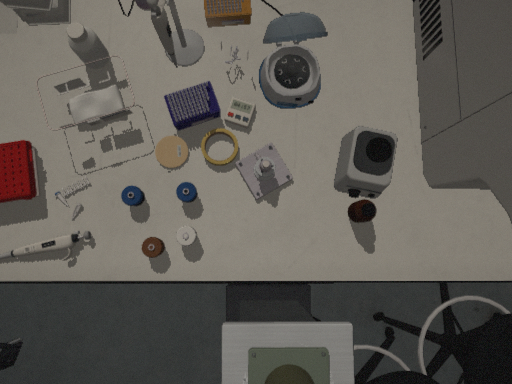

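View pics/side0.png

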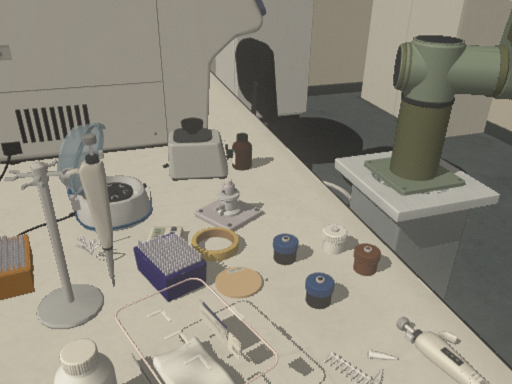

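Candidates for the wanted caps are the blue ones at top (133,196) and (187,192). The look-alikes to leave are brown (152,247) and white (186,236). The cell is at (264,165). Next I compute positions from the masks and make one close crop.

```bash
cat > h.py <<'E'
from plant import ctrl,sensors,optics
import cv2,numpy as np
def pose(n,st=None):
    p=optics.camera_params(n)
    if n!="wrist": return p["mtx"],p["R"].T,-p["R"].T@p["t"]
    T=np.eye(4);T[:3,:3]=st["eef_rot"];T[:3,3]=st["eef_pos"];T=T@p["T_tool_cam"]
    return p["mtx"],T[:3,:3],T[:3,3]
def ray(uv,z,P):
    K,R,c=P; d=R@np.linalg.inv(K)@np.array([uv[0],uv[1],1.]); return c+d*(z-c[2])/d[2]
def cloud(d,P):
    K,R,c=P; v,u=np.mgrid[:d.shape[0],:d.shape[1]]
    X=np.stack([(u-K[0,2])/K[0,0]*d,(v-K[1,2])/K[1,1]*d,d],-1)@R.T+c
    X[d==0]=np.nan; return X
def down(a): # tool y axis (closing) at world angle a, z down
    y=np.array([np.cos(a),np.sin(a),0]);z=np.array([0,0,-1.]);return np.stack([np.cross(y,z),y,z],1)
def blobs(m,amin=60):
    n,l,s,c=cv2.connectedComponentsWithStats(m.astype(np.uint8));return [(c[i],s[i,4],l==i) for i in range(1,n) if s[i,4]>=amin]
def blue(im):
    h=cv2.cvtColor(im,cv2.COLOR_RGB2HSV);return (h[...,0]>98)&(h[...,0]<122)&(h[...,1]>130)&(h[...,2]>35)
E
python3 - <<'E'
from h import *
ims=[]
for n in("top","side"):
    f=np.load(f"pics/{n}0.npz");im,d=f["im"],f["d"];P=pose(n);X=cloud(d,P)
    for c,a,m in blobs(blue(im)): print(n,"blue",c.round(1),a,ray(c,44 if n=="top" else 38,P).round(1),np.nanpercentile(X[m][:,2],[5,50,95]).round(1))
    if n=="top":
        print([(k,ray(uv,z,P).round(0)) for k,uv,z in(("spig",(264,165),85),("dish",(172,152),15),("tape",(220,147),19),("bottle",(362,211),94),("white",(186,236),48),("brown",(152,247),48))])
        s=np.nan_to_num(X[...,2]);m=np.zeros(s.shape,bool);m[135:205,230:300]=True
        for zl,zh in((74,84),(50,64),(8,16)):
            q=X[m&(s>zl)&(s<zh)];print(zl,len(q),q.mean(0).round(1),q.min(0).round(1),q.max(0).round(1))
        ims+=[cv2.resize(im[130:270,110:310],(800,560),interpolation=cv2.INTER_CUBIC)]
cv2.imwrite("pics/crop.png",ims[0][:,:,::-1])
E
```

```text
top blue [186.  191.6] 227 [465.8 247.3  44. ] [40.9 43.6 46.1]
top blue [131.5 195.2] 246 [456.4 376.9  44. ] [39.8 43.3 45.8]
[('spig', array([524.,  61.,  85.])), ('dish', array([570., 290.,  15.])), ('tape', array([584., 169.,  19.])), ('bottle', array([ 417., -163.,   94.])), ('white', array([360., 244.,  48.])), ('brown', array([334., 322.,  48.]))]
74 65 [524.2  58.1  78.2] [513.7  44.2  74.2] [538.2  70.5  83.6]
50 190 [524.   58.6  57.8] [502.8  35.4  51.7] [550.1  81.5  63.9]
8 1387 [523.3  59.1  11.7] [452.8 -14.    8. ] [609.5 143.3  16. ]
```

View pics/crop.png

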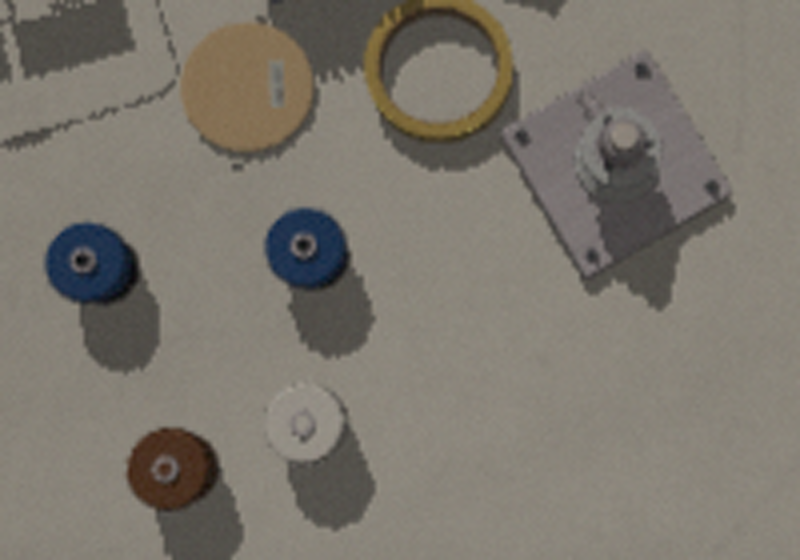

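The crop shows the two blue caps at (90,263) and (306,248), with brown and white below them. The cell is at (625,140) and its nipple points up-left. I'll use the wrist view over the cell and over the near cap.

```bash
cat >> h.py <<'E'
def wsnap(name=None):
    st=sensors.read_state(); im,d=optics.grab_frame("wrist"); P=pose("wrist",st)
    if name: cv2.imwrite(f"pics/{name}.png",im[:,:,::-1])
    return im,d,P,st
E
python3 - <<'E'
from h import *
for a in (np.pi/2,-np.pi/2):
    for p in ((466,247,200),(524,59,220)): print(a,p,ctrl.solve_ik(p,down(a)))
ctrl.move_ptp((466,247,180),down(np.pi/2))
im,d,P,st=wsnap("w1"); np.savez("pics/w1.npz",im=im,d=d)
for c,a,m in blobs(blue(im),300): print(c,a,ray(c,44,P),np.nanmedian(cloud(d,P)[m],0))
ctrl.move_ptp((524,59,220),down(np.pi/2))
for a in (np.pi/2,-np.pi/2):
    ctrl.move_ptp((524,59,220),down(a))
    im,d,P,st=wsnap("w2%d"%(a>0)); np.savez("pics/w2%d.npz"%(a>0),im=im,d=d,R=P[1],c=P[2]);X=cloud(d,P)
    for lo,hi in((86,95),(76,83),(54,61)):
        m=(X[...,2]>lo)&(X[...,2]<hi)&(np.hypot(X[...,0]-524,X[...,1]-59)<35);q=X[m]
        if len(q)<20: continue
        (u,v),r=cv2.minEnclosingCircle(q[:,:2].astype(np.float32));print(lo,len(q),q.mean(0).round(1),round(u,1),round(v,1),round(r,1))
    print(sensors.read_state()["t"],sensors.read_state()["q"].round(2))
cv2.imwrite("pics/w.png",np.hstack([cv2.resize(cv2.imread(f"pics/{k}.png"),(400,300)) for k in("w1","w21")]))
E
```

```text
1.5707963267948966 (466, 247, 200) [ 3.23216433e-01  1.35359004e-01  1.69404959e+00 -4.44089210e-16
  1.31218406e+00 -1.24757989e+00]
1.5707963267948966 (524, 59, 220) [-5.20846334e-02  1.16204284e-01  1.67239181e+00 -4.44089210e-16
  1.35299656e+00 -1.62288096e+00]
-1.5707963267948966 (466, 247, 200) [ 3.23216433e-01  1.35359004e-01  1.69404959e+00 -4.44089210e-16
  1.31218406e+00  1.89401276e+00]
-1.5707963267948966 (524, 59, 220) [-5.20846334e-02  1.16204284e-01  1.67239181e+00 -4.44089210e-16
  1.35299656e+00  1.51871169e+00]
[412.24511819 170.82065776] 1946 [457.21752128 376.88365537  44.        ] [457.29744063 376.44243278  43.7124445 ]
[259.97552239 182.78686567] 1675 [467.82800298 247.52460922  44.        ] [468.08771406 248.34816313  43.78941563]
86 271 [526.9  56.2  89.7] 527.2 56.0 7.9
76 419 [524.8  56.4  78.7] 527.2 56.3 13.7
54 1164 [523.8  56.3  57.9] 527.2 56.2 24.4
2.7917 [-0.05  0.12  1.67  0.    1.35 -1.62]
86 276 [528.4  56.8  89.8] 528.1 56.9 7.9
76 438 [530.2  56.8  78.8] 527.9 57.0 13.8
54 1190 [531.2  56.9  58.1] 527.9 56.8 24.4
5.4917 [-0.05  0.12  1.67 -0.    1.35  1.52]
```

View pics/w.png

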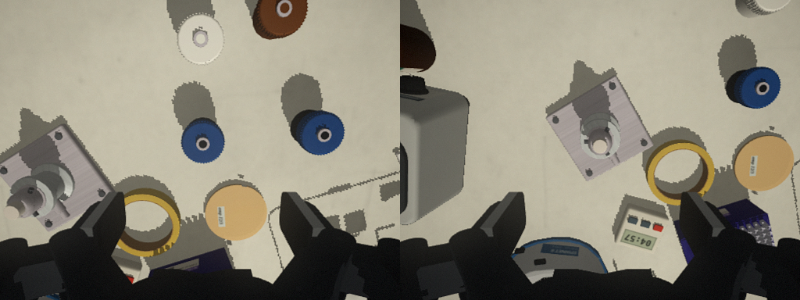

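The wrist view shows cap 1 under the tool at (203,143) and the cell at (598,135). The spigot centre averages (527.6, 56.6). Next I grip cap 1 and try it.

```bash
cat >> h.py <<'E'
S=np.array([527.6,56.6])
def rs(k="force"): return sensors.read_state()[k]
def goto(p,R,vel=60):
    "line move with one correction for servo sag"
    p=np.array(p,float); ctrl.move_l(p,R,vel); e=p-rs("eef_pos")
    if np.linalg.norm(e)>.4: ctrl.move_l(p+e,R,30)
    return e
def pick(xy,a,g=41):
    R=down(a); ctrl.gripper_to(85,60); ctrl.move_ptp((*xy,120),R); print("pick err",goto((*xy,g),R,100))
    ctrl.gripper_to(30,60); s=sensors.read_state(); print("grip",s["grip_width"],s["grasp_force"],s["eef_pos"].round(1))
    ctrl.move_l((*xy,150),R,150)
def tryon(a):
    R=down(a); ctrl.move_ptp((*S,155),R); print("hover err",goto((*S,138),R,80))
    f0=rs()
    hit=ctrl.move_l((*S,105),None,20,threshold=6)
    s=sensors.read_state(); print("hit",hit,s["eef_pos"].round(2),(s["force"]-f0).round(1),s["grip_width"],s["t"])
E
python3 - <<'E'
from h import *
pick((468.3,248.2),np.pi/2)
tryon(np.pi/2)
im,d,P,st=wsnap("w3"); s,_=optics.grab_frame("side")
cv2.imwrite("pics/t1.png",np.hstack([cv2.resize(im,(400,300)),cv2.resize(s[130:250,180:340],(400,300))])[:,:,::-1])
E
```

```text
pick err [-0.65625513 -0.2103138  -0.56731379]
grip 43.297854385714736 59.91758108139038 [467.8 248.1  41.4]
hover err [ 1.15140798 -1.20772852  1.14362293]
hit True [528.06  56.16 121.41] [-1.4 -0.7  5.8] 42.69205628076109 13.025
```

View pics/t1.png

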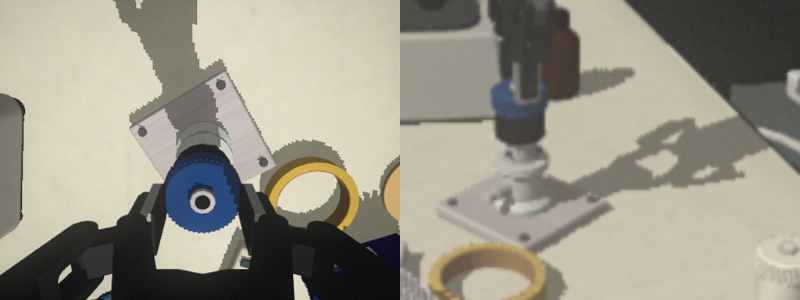

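Wrist view: cap 1 is held at (203,200) over the spigot. Side view: it has stopped with the spigot still showing below the rim, so about 80 mm up. I'll check how well it is centred before judging the fit.

```bash
python3 - <<'E'
from h import *
im,d,P,st=wsnap(); X=cloud(d,P); m=blue(im)
b=max(blobs(m,300),key=lambda k:k[1]); q=X[b[2]]; z=np.nanpercentile(q[:,2],[50,90,98]); print("blue z",z)
t=q[q[:,2]>z[1]-3]; print("top", cv2.minEnclosingCircle(t[:,:2].astype(np.float32)), len(t))
r=X[(np.hypot(X[...,0]-S[0],X[...,1]-S[1])<15)&(X[...,2]>z[1]+1.5)&(X[...,2]<z[1]+8)]; print("port",len(r),np.nanmean(r,0), cv2.minEnclosingCircle(r[:,:2].astype(np.float32)))
print(st["eef_pos"])
E
```

```text
blue z [123.76287373 124.52259738 124.93332487]
top ((528.15576171875, 55.097938537597656), 24.332603454589844) 5850
port 796 [527.7153918   54.9349919  127.76405722] ((526.9237060546875, 58.16740798950195), 10.779248237609863)
[527.96102512  56.13844136 121.39369383]
```

The cap top centre is within 1.4 mm of the axis, which the chamfer would take up, and the rim stopped at 80.3. So cap 1 is the plain one. I'll stand it back in its place, then fetch cap 2 and try it.

```bash
cat >> h.py <<'E'
def captop():
    im,d,P,st=wsnap(); X=cloud(d,P); b=max(blobs(blue(im),300),key=lambda k:k[1]); q=X[b[2]]; z=np.nanpercentile(q[:,2],90)
    q=q[q[:,2]>z-3]; (u,v),r=cv2.minEnclosingCircle(q[:,:2].astype(np.float32)); return np.array([u,v,z,r])
E
python3 - <<'E'
from h import *
R=down(np.pi/2)
ctrl.move_l((*rs("eef_pos")[:2],160),None,120)
p=(468.3,248.2); ctrl.move_ptp((*p,80),R); goto((*p,47),R,80)
print("down",ctrl.move_l((*p,39),None,20,threshold=5),rs("eef_pos"))
ctrl.gripper_to(85); ctrl.move_l((*p,130),None,150)
print("cap1",captop(),rs("t"))
p=(457.7,377.0); ctrl.move_ptp((*p,180),R); c=captop(); print("cap2",c,rs("eef_pos"))
pick(c[:2]+.4,np.pi/2)
ctrl.move_ptp((*S,155),R); goto((*S,140),R,80); c=captop(); print("held",c,rs("eef_pos"),rs("t"))
im,_=optics.grab_frame("side"); cv2.imwrite("pics/s2.png",cv2.resize(im[90:330,180:420],(600,600))[:,:,::-1])
E
```

```text
down True [468.70429461 248.45917994  41.50289356]
cap1 [457.72827148 377.58651733  44.52827141  24.40459633] 17.0
cap2 [458.28005981 378.41967773  44.69356664  22.89544678] [456.84349741 376.08256049 178.34110974]
pick err [-0.68822547 -0.42842719 -0.77605425]
grip 43.62373604869518 60.105135440826416 [458.3 378.7  41.1]
held [529.11730957  54.81576157 144.92284809  24.31160164] [528.93223481  55.70875192 141.5241822 ] 22.675
```

View pics/s2.png

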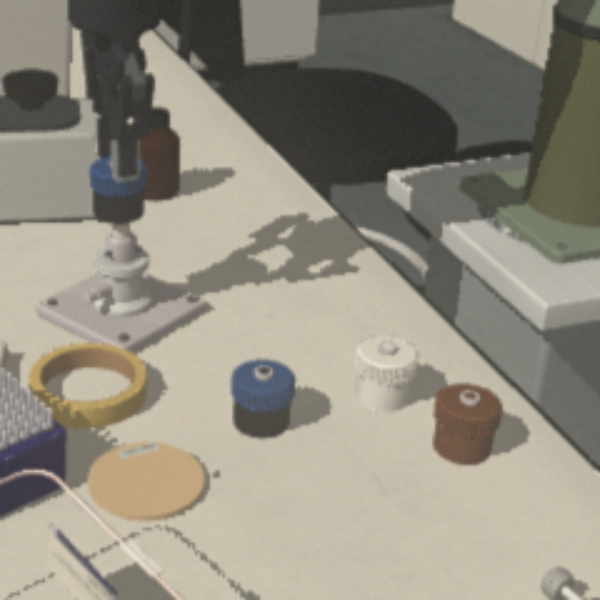

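The plain cap stands upright at (262,395), clear of the tape and dish. Cap 2 is held over the spigot at (118,190). I'll centre it from the wrist view and lower it.

```bash
python3 - <<'E'
from h import *
ref=np.array([527.2,56.2]); cmd=S.copy()
for i in range(3):
    ctrl.move_l((*cmd,138),down(np.pi/2),30); ctrl.hold(.3); c=captop(); print(c,rs("eef_pos"))
    e=ref-c[:2]
    if np.hypot(*e)<.4: break
    cmd+=e
f0=rs(); hit=ctrl.move_l((*cmd,108),None,20,threshold=5); ctrl.hold(.2)
s=sensors.read_state(); print(cmd,"hit",hit,s["eef_pos"],s["force"]-f0,s["t"]); print(captop())
E
```

```text
[527.75238037  55.61981583 141.41234208  24.18599892] [527.6647223   56.58682974 138.05041263]
[526.92321777  56.22245026 141.30137707  24.3248806 ] [527.04709832  57.17016891 138.00092648]
[527.04761963  57.18018417] hit False [527.09410492  57.18445002 108.09487779] [ 0.37897965  0.72965128 -0.03732016] 25.7833
[527.15985107  56.19592667 111.44298654  24.40959549]
```

The rim is at about 67 mm with no contact, below the 70 mm pin level, so the keyways are already over the pins. Push it home.

```bash
python3 - <<'E'
from h import *
c=np.array([527.05,57.18]); f0=rs()
for z in(106,104,102,100,98,96,95):
    hit=ctrl.move_l((*c,z),None,15,threshold=22-max(0,rs()[2]-f0[2]))
    s=sensors.read_state(); print(z,hit,s["eef_pos"].round(2),(s["force"]-f0).round(1),s["grasp_force"].round(0),s["t"])
    if hit or s["force"][2]-f0[2]>22: break
print(captop())
E
```

```text
Traceback (most recent call last):
AttributeError: 'float' object has no attribute 'round'
```

```bash
python3 - <<'E'
from h import *
c=np.array([527.05,57.18]); f0=np.zeros(3)
print(rs("eef_pos"),rs())
for z in(106,104,102,100,98,96,95):
    hit=ctrl.move_l((*c,z),None,15,threshold=max(5,24-max(0,rs()[2])))
    s=sensors.read_state(); print(z,hit,s["eef_pos"].round(2),(s["force"]-f0).round(1),round(s["grasp_force"]),s["t"])
    if hit: break
print(captop())
E
```

```text
[526.93082463  57.19679782 105.81298459] [-0.38994381 -0.52852278 -1.57187482]
106 False [527.04  57.18 106.02] [ 0.4  0.2 -1.2] 61 26.3667
104 False [527.44  57.16 104.53] [-1.3 -0.1  2.2] 62 26.65
102 False [527.47  57.18 102.5 ] [-1.   0.2  4.6] 62 26.9333
100 False [527.54  57.17 100.76] [-0.8  1.6  6.9] 63 27.2167
98 False [527.59  57.14  99.25] [-2.4  0.6 10. ] 63 27.5
96 True [527.59  57.17  99.54] [-2.3 -0.1  8.2] 63 27.7083
[527.61816406  56.17612076 103.02006862  24.17319679]
```

```bash
python3 - <<'E'
from h import *
c=np.array([527.05,57.18])
for z in(98,97,96,95,94):
    hit=ctrl.move_l((*c,z),None,8,threshold=25); ctrl.hold(.2)
    s=sensors.read_state(); print(z,hit,s["eef_pos"].round(2),s["force"].round(1),round(s["grasp_force"]),captop().round(1),s["t"])
    if hit or s["force"][2]>22: break
im,_=optics.grab_frame("side"); cv2.imwrite("pics/s3.png",cv2.resize(im[130:250,180:340],(800,600))[:,:,::-1])
E
```

```text
98 False [527.58  57.17  99.24] [-2.2  0.2  9.3] 63 [527.7  56.1 102.7  24.2] 28.2083
97 False [527.62  57.17  99.12] [-5.8  0.2 14.9] 64 [527.5  56.1 102.7  24.3] 28.7333
96 False [527.67  57.17  99.04] [-7.6  0.6 19.2] 65 [527.6  56.2 102.7  24.2] 29.2583
95 False [527.72  57.17  98.96] [-10.1  -0.1  23.7] 66 [527.6  56.2 102.6  24.2] 29.7833
```

View pics/s3.png

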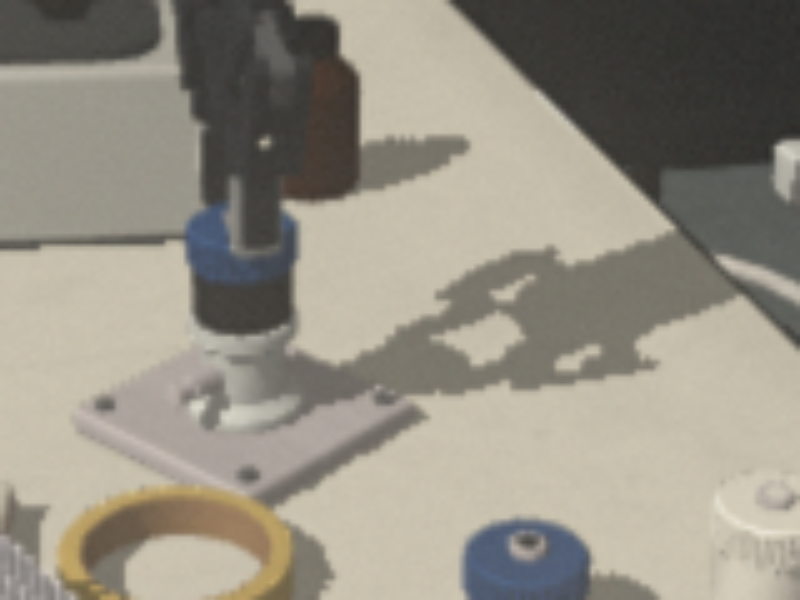

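The rim sits on the shoulder at (243,330), and the stop has gone hard: the force rises from 9 to 24 N over 0.3 mm. The plain cap stands upright on the bench, so I'm handing in.

```bash
python3 -c "
from plant import ctrl
print(ctrl.finish_job())"
```

```text
the job is handed in; nothing more can be done
None
```

I handed the job in with the fitting cap held pushed home on the shoulder by about 24 N, still gripped, after about 30 s of robot time; the plain cap stands upright on the bench, and no turn was needed because the keyways were already over the pins when the cap went down.

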